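# Wedge a lino block tight into the corner of the inking board

## Task

Push the grey lino block along the inking board until it is home against the end stop, then take the pale beech wedge (not the dark walnut one) by its thick end and slide it, thin end first and flat on the board, into the wide end of the tapered gap in front of the block until the block is held snugly, square and flush in the corner of back fence and end stop. Press gently, because the block's edges bruise, and leave the other things on the bench where they are. Finish still gripping the wedge and keeping it pressed in: do not let go, I will ink the block while you hold it.

Things in the scene. Friction and masses are not known exactly. Their poses are not given: they have to be found in the camera images.
- corner (a point): Inside corner of the inking board: the point on the board's top face (15 mm above the bench) where the inner faces of back fence and end stop meet. Axes: z up, +x from the tapered fence to the back fence, +y along the fences to the end stop. The plywood board is fixed; in this frame its top spans x -215 to 35, y -310 to 50 mm. Its strips are brown wood, 18 mm high.
- back_fence: Fixed back fence of the board; origin and axes as point corner. Inner face at x = 0, from y = -155 to 22 mm; 22 mm thick. (The end stop, also fixed, has its inner face at y = 0, from x = -105 to 0 mm.)
- tapered_fence: Fixed tapered fence of the board; origin and axes as point corner. Its face runs straight from (-131.2, -155) mm at the wide end of the gap (the mouth) to (-112.8, -45) mm at the narrow end, 1 in 6; it is 22 mm thick behind that face. With the block flush, the gap is 26 mm wide at the mouth, 8 mm at the narrow end.
- mouth (a point): Middle of the mouth, the wide open end of the tapered gap, on the board's top face, at (-118, -155) mm in the corner's frame. The wedge goes in here, towards +y. With the wedge home, its straight face is on the block's front face and its point wedge_nose at about (-105, -70) mm in the corner's frame; its thick end still stands outside the mouth.
- block_center (a point): Centre of the lino block, half-way up: brown MDF with a grey lino face and a cut leaf pattern, 105 (x) x 148 (y) x 24 mm, about 0.3 kg, loose on the board between the fences, 2 to 5 mm off the back fence, 8 to 25 mm short of the end stop, slightly askew. Flush in the corner its centre is at (-52.5, -74) mm in the corner's frame, axes as the corner's.
- block: The lino block; origin at the centre of its underside. Its MDF edges bruise when pressed with more than about 30 N; some 5 to 15 N of pressure holds it well.
- wedge_grip (a point): Centre of the thick end of the pale beech wedge, half-way up (10 mm above its underside): grip it here, across its x axis, 28.7 mm. Its +y axis points to the thin end, +x to the long straight face that goes against the block (x = +14.3 mm from here). The thick end is parallel-sided from y = -20 to +20 mm from here. It lies flat on the bench at first.
- wedge: The beech wedge, 140 mm long (y), 20 mm high, about 45 g; origin at the centre of its underside, 50 mm from wedge_grip towards the thin end. Past the thick end its second face tapers 1 in 6, as the tapered fence does, from 28.7 mm thickness to 12 mm at the thin end.
- wedge_nose (a point): End of the beech wedge's straight face at the thin end, half-way up: (+14.3, +120, 0) mm from point wedge_grip, in the wedge's axes.
- spare_wedge_grip (a point): Centre of the thick end of the dark walnut spare wedge (110 mm long, 18.5 mm thick, too thin for this gap), lying on the bench near the beech one, on either side of it; leave it.
- gouge_center (a point): Middle of a lino gouge with a brown wooden handle, 120 mm long, lying on the board in front of the tapered fence; leave it.
- baren_center (a point): Middle of the baren, a black disc 120 mm across with a wooden bridge handle, 42 mm high, on the bench; leave it.
- tape_center (a point): Middle of a roll of cream tape, 96 mm across, 24 mm high, on the bench; leave it.
- brayer_center (a point): Middle of the brayer, an ink roller 100 mm wide with a red handle, on the glass ink slab; leave it.

How it is judged:
By the outcome, as a careful person would: the job done as asked, in the order asked, and still so for the second after the job is handed in, while the arm keeps its last pose, push and grip.
It also fails if it takes over 64 s, if anything falls off the work surface, if the arm or the gripper's body presses on something with over 40 N, if the wrist force passes 120 N, or if a joint passes its speed limit or range.

## Robot

A 6-joint arm with a two-finger parallel gripper is mounted at the origin on the work surface. World frame = base frame: x ahead of the robot, y to its left, z up, the work surface at z = 0. Lengths are in m, angles in rad, forces in N, time in s.
With the tool pointing down it reaches from about 0.3 to 0.875 m from the base axis. Payload 6.4 kg.
Tool frame: the origin (TCP) lies between the finger pads; the fingertips stand 19 mm ahead of it and the grasp point (between the pads) is the TCP (ctrl.tips_ahead is the z of the fingertips in the tool frame, in m); z points along the fingers, y is the line along which they close (so a half turn about z gives the same grasp; the last joint's range is limited). The gripper opens to 85 mm and grips with 20 to 120 N. Pads are 22 mm wide; open, the fingers measure 114 mm over their backs; the gripper's body (76 mm by 85 mm) begins 54 mm behind the grasp point. The pads swing forward as they close: fully open they stand 13 mm farther back than shut.
Start: joints at [0.93, 0.181, 1.607, -0, 1.354, -0.206], TCP at [0.242, 0.522, 0.25] pointing down, gripper open.
Joint ranges: [-2.99, 2.99], [-0.89, 2.07], [0.3, 2.58], [-1.14, 4.28], [0, 2.63], [-3.12, 3.12]. Speed limits (rad/s): [2.57, 2.57, 3.01, 3.14, 3.14, 3.14].

## Interface

Orientations are given as a unit quaternion [w, x, y, z].
In Python, from bench import readout, vision, ctrl gives the robot as it stands.
- The arm moves only by the tool play_rows, never from a script. Its arguments are lists of equal length, an entry for each row: "xyz": the shift along the tool's x, y, z in mm, a list of three; "rot": the turn, a rotation vector about the tool's x, y, z in rad, a list of three; "grip": the opening, from 0 (shut) to 1 (fully open). In form: {"xyz": [[x, y, z], ...], "rot": [[rx, ry, rz], ...], "grip": [grip, ...]}. A call has exactly 10 rows; each row is the pose to reach, as a shift and turn from the pose commanded when the call began, along the tool's axes at that moment; what a row does not reach only later rows make up. A row lasts 1/8 s, in which the tool goes at most 62.5 mm and 10.7 degrees, less where a joint would pass 70% of its speed; a pose out of reach is approached as far as the arm can. A call with a gripper value outside its range is refused whole. The fingers move at their own pace and stop on an object; the grip force is fixed at half the most. Time passes only in rows, so rows that repeat a pose let the fingers close, or fill a call up. It gives the time, the measured TCP pose, the force, the opening and the grip force at its end, in the units of the state.
- readout.get_obs(): the state, without advancing time (a new reading comes with each control period).
- vision.camera(name): name is "scene" or "top" or "wrist"; returns a dict with "color" (400x640x3 uint8, red, green, blue), "depth" (400x640 float32, m along the optical axis (not along the pixel's ray), 0 where there is no reading), "camera_matrix" (3x3 intrinsics, pixels), "k1" (the pictures are not rectified: a ray, as slopes to the right and down, at radius r is drawn at 1 + k1 r^2 times it, then the intrinsics apply), "extrinsics" (4x4, takes a point from camera to world coordinates); the wrist camera has in their place "hand_eye" (4x4, takes a point from camera to tool coordinates, whose origin is the TCP and whose axes are the flange's). Camera axes: x right, y down, z forward; pixel columns grow to the right and rows downward; lengths in m; the calibration is good to about 2 mm. A picture is of the moment at which its call begins: read the wrist's pose just before it.
- ctrl.hand_in(): hands the job in; it is judged then, once.
The state is a dict: "time_s": time; "q": joint angles; "dq": joint speeds; "joint_efforts": joint torques, N m; "eef_pos": TCP position; "eef_rot": TCP orientation; "wrist_force": force on the tool from outside, world axes, zero at the start; "torque": the same for the moment, N m; "opening": opening from 0.0 (shut) to 1.0 (fully open); "grasp_force": force on a finger pad.
Only numpy, scipy, OpenCV 4.12 (cv2) and the standard library are available. Lean on these libraries where they do the work, as an engineer would, in place of code of your own. Each camera call takes 0.05 s, during which the arm holds its last target. There are 200 camera calls.

## Working session

There is one attempt and no reset: what is moved stays moved. The work goes in short steps, Python scripts to look and compute and a tool call to move; the robot and the scene stay as the last step left them, time stands still between calls to the robot, and variables do not carry over. Pictures are saved under pics/ and viewed, at most 10 in all, crops included, and the job is handed in when it is done.

Besides the shell and the picture viewer there is one more tool, called after "Emit:" as a command line: name --argument value ..., lists and objects as JSON in quotes. play_rows: Moves the arm, as the interface text tells. Its arguments: {"type":"object","properties":{"xyz":{"type":"array","items":{"type":"array","items":{"type":"number"}}},"rot":{"type":"array","items":{"type":"array","items":{"type":"number"}}},"grip":{"type":"array","items":{"type":"number"}}},"required":["xyz","rot","grip"]}

```bash
ls; mkdir -p pics; python3 - <<'E'
from bench import readout, vision, ctrl
import cv2,pickle
o=readout.get_obs();print(o)
d={}
for n in("top","scene","wrist"):
    c=vision.camera(n);d[n]=c;cv2.imwrite(f"pics/{n}0.png",c["color"][...,::-1])
    print(n,c["camera_matrix"].tolist(),c["k1"],(c["extrinsics"] if "extrinsics" in c else c["hand_eye"]).round(4).tolist())
d["o"]=o
pickle.dump(d,open("d0.pkl","wb"))
E
```

```text
pics
{'time_s': 0.0, 'q': array([ 9.29652814e-01,  1.81532699e-01,  1.60800898e+00, -2.67782671e-05,
        1.35376760e+00, -2.06307792e-01]), 'dq': array([ 0.00039357,  0.00021065, -0.00111691, -0.00100029, -0.00048782,
       -0.00023522]), 'joint_efforts': array([-5.70202264e-04, -4.44888103e+01, -3.51327789e+01, -4.84282245e-04,
        9.44614818e-03, -1.27859400e-05]), 'eef_pos': array([0.24190791, 0.52107299, 0.24938833]), 'eef_rot': array([-3.40987343e-04,  2.15706089e-01,  9.76457959e-01, -7.87782319e-04]), 'wrist_force': array([-0.33826659, -0.07316944, -0.60870298]), 'torque': array([-0.00211904,  0.00922758,  0.00919431]), 'grasp_force': 0.0, 'opening': 1.0045899995757819}
top [[444.5249793380566, 0.0, 318.0517606903098], [0.0, 444.5249793380566, 199.45846202720438], [0.0, 0.0, 1.0]] -0.05315423709174449 [[-0.0125, -0.9804, 0.1967, 0.2693], [-0.9999, 0.014, 0.0066, -0.0688], [-0.0092, -0.1966, -0.9804, 1.4252], [0.0, 0.0, 0.0, 1.0]]
scene [[400.1739757727452, 0.0, 322.12651173479253], [0.0, 400.1739757727452, 212.6943424855886], [0.0, 0.0, 1.0]] -0.042224779942832684 [[0.5334, 0.7184, -0.4465, 1.0554], [0.8458, -0.4462, 0.2926, -0.3821], [0.011, -0.5337, -0.8456, 1.0177], [0.0, 0.0, 0.0, 1.0]]
wrist [[293.0557862655588, 0.0, 321.41061357814453], [0.0, 293.0557862655588, 199.5085291489387], [0.0, 0.0, 1.0]] -0.0013220887569942975 [[0.0001, -0.9528, -0.3037, 0.0774], [1.0, 0.0001, -0.0, -0.0003], [0.0, -0.3037, 0.9528, -0.1231], [0.0, 0.0, 0.0, 1.0]]
```

View pics/top0.png

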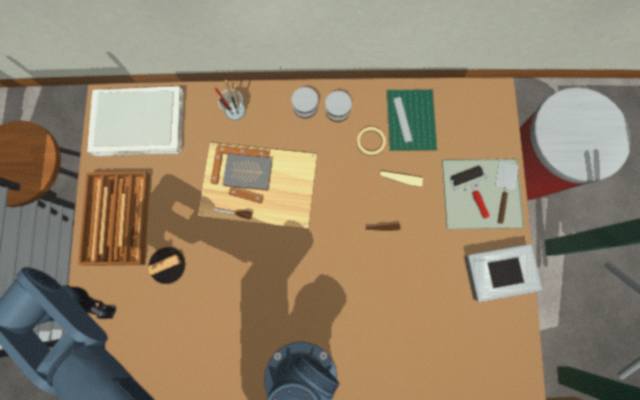

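View pics/scene0.png

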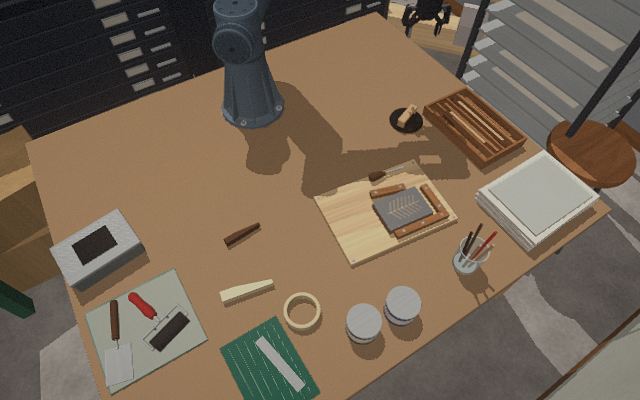

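The top view shows the board at about (258,186) with the end stop on the left and the back fence at the top. The beech wedge is at about (402,179), thin end left, and the walnut one at (382,226). The scene view agrees.

```bash
cat > h.py <<'E'
import numpy as np,cv2
from scipy.spatial.transform import Rotation as R
from bench import readout, vision, ctrl
def tool(o):
    T=np.eye(4);q=o["eef_rot"];T[:3,:3]=R.from_quat([q[1],q[2],q[3],q[0]]).as_matrix();T[:3,3]=o["eef_pos"];return T
def snap(n):
    o=readout.get_obs();c=vision.camera(n)
    c["E"]=c["extrinsics"] if n!="wrist" else tool(o)@c["hand_eye"]
    return c
def ray(c,uv,z):
    K=c["camera_matrix"];uv=np.atleast_2d(uv).astype(float)
    d=(uv-[K[0,2],K[1,2]])/[K[0,0],K[1,1]];s=d.copy()
    for _ in range(8): s=d/(1+c["k1"]*(s**2).sum(1,keepdims=True))
    D=np.c_[s,np.ones(len(s))]@c["E"][:3,:3].T;p=c["E"][:3,3]
    return p+D*((z-p[2])/D[:,2])[:,None]
def proj(c,P):
    P=np.atleast_2d(P);X=(P-c["E"][:3,3])@c["E"][:3,:3];s=X[:,:2]/X[:,2:]
    s=s*(1+c["k1"]*(s**2).sum(1,keepdims=True));K=c["camera_matrix"]
    return s*[K[0,0],K[1,1]]+[K[0,2],K[1,2]]
E
python3 - <<'E'
from h import *
import pickle
d=pickle.load(open("d0.pkl","rb"));c=d["top"];c["E"]=c["extrinsics"]
for n,uv,z in [("board corners",[(211,143),(316,152),(308,227),(199,219)],.015),("block",[(226,155),(271,157),(268,188),(224,184)],.039),("wedge thin,thick",[(380,175),(423,181)],.02),("walnut",[(366,226),(400,226)],.02),("gouge",[(213,209),(252,215)],.02),("tape",[(371,140)],.02)]:
    print(n,ray(c,uv,z).round(3).tolist())
E
```

```text
board corners [[0.75, 0.296, 0.015], [0.712, -0.055, 0.015], [0.463, -0.026, 0.015], [0.493, 0.326, 0.015]]
block [[0.699, 0.239, 0.039], [0.69, 0.092, 0.039], [0.587, 0.1, 0.039], [0.602, 0.242, 0.039]]
wedge thin,thick [[0.63, -0.262, 0.02], [0.608, -0.402, 0.02]]
walnut [[0.463, -0.211, 0.02], [0.461, -0.32, 0.02]]
gouge [[0.525, 0.28, 0.02], [0.503, 0.153, 0.02]]
tape [[0.75, -0.237, 0.02]]
```

Emit:
play_rows --xyz '[[-49, -13, 2], [-98, -25, 4], [-147, -38, 6], [-197, -50, 8], [-246, -63, 10], [-295, -75, 12], [-345, -88, 14], [-394, -100, 16], [-443, -113, 18], [-492, -126, 20]]' --rot '[[0, 0, 0.124], [0, 0, 0.248], [0, 0, 0.372], [0, 0, 0.496], [0, 0, 0.62], [0, 0, 0.744], [0, 0, 0.868], [0, 0, 0.992], [0, 0, 1.116], [0, 0, 1.24]]' --grip '[0, 0, 0, 0, 0, 0, 0, 0, 0, 0]'

```text
time_s: 1.4
eef_pos: [0.6363, 0.1988, 0.2298]
eef_rot: [-0.0, 0.744, 0.668, -0.0]
wrist_force: [-0.1, -0.2, 0.8]
opening: -0.0
grasp_force: 0.0
```

```bash
python3 - <<'E'
from h import *
import pickle
c=snap("wrist");cv2.imwrite("pics/w1.png",c["color"][...,::-1]);pickle.dump(c,open("w1.pkl","wb"))
o=readout.get_obs();print(o["time_s"],o["eef_pos"],o["wrist_force"]);print(tool(o).round(3))
E
```

```text
1.45 [0.64048035 0.19364617 0.22933957] [-0.32897168 -4.24010871 -0.10309823]
[[ 0.117  0.993  0.002  0.64 ]
 [ 0.993 -0.117 -0.003  0.194]
 [-0.002  0.003 -1.     0.229]
 [ 0.     0.     0.     1.   ]]
```

View pics/w1.png

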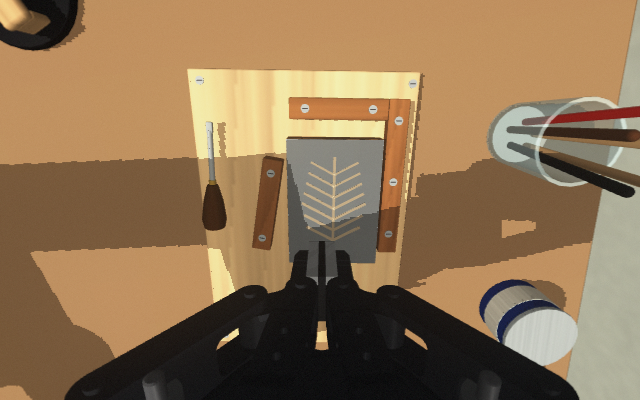

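The wrist view shows the block's grey face at about columns 287-383, rows 138-263. The end stop's inner edge is at row 119, the back fence's at columns 378-388, and the tapered fence runs from (268,157) to (262,248).

```bash
cat > meas.py <<'E'
from h import *
import pickle,sys
def board(c,up=4):
    """fit corner pose (x,y,yaw) from the L strip's top outline"""
    hsv=cv2.cvtColor(c["color"],cv2.COLOR_RGB2HSV)
    return hsv
E
python3 - <<'E'
from h import *
import pickle
c=snap("wrist");pickle.dump(c,open("w2.pkl","wb"))
hsv=cv2.cvtColor(c["color"],cv2.COLOR_RGB2HSV)
print(readout.get_obs()["eef_pos"])
for n,(u,v) in dict(stop=(340,109),fence=(397,150),fence_sh=(390,220),bench=(450,120),bench_sh=(450,200),board=(240,120),board_sh=(240,200),lino=(305,150),lino_sh=(300,230),taper_sh=(268,200),leaf=(335,200),gapR=(384,200),gapT=(330,128)).items(): print(n,hsv[v,u],c["color"][v,u],c["depth"][v,u])
# scan lines
for v in (150,175,230): print(v,[tuple(c["color"][v,u]) for u in range(374,394)])
print([tuple(c["color"][v,350]) for v in range(112,144)])
E
```

```text
[0.63832498 0.19573182 0.2291618 ]
stop [ 13 165 201] [201 126  71] 0.3064459
fence [ 12 169 167] [167 102  56] 0.31825924
fence_sh [ 12 165 102] [102  63  36] 0.34321055
bench [ 15 126 193] [193 147  98] 0.341734
bench_sh [ 14 126 123] [123  91  62] 0.37071273
board [ 21 101 242] [242 212 146] 0.32717195
board_sh [ 16 121 171] [171 134  90] 0.35324153
lino [ 27  17 139] [139 138 130] 0.31386104
lino_sh [25 19 81] [81 80 75] 0.34146208
taper_sh [ 12 165 116] [116  72  41] 0.33630204
leaf [ 18  81 196] [196 171 134] 0.32801092
gapR [ 13 167 189] [189 117  65] 0.33622667
gapT [ 27  72 243] [243 236 174] 0.3294251
150 [(np.uint8(134), np.uint8(133), np.uint8(126)), (np.uint8(135), np.uint8(133), np.uint8(127)), (np.uint8(133), np.uint8(132), np.uint8(126)), (np.uint8(129), np.uint8(128), np.uint8(120)), (np.uint8(72), np.uint8(53), np.uint8(36)), (np.uint8(65), np.uint8(44), np.uint8(27)), (np.uint8(81), np.uint8(51), np.uint8(30)), (np.uint8(180), np.uint8(112), np.uint8(62)), (np.uint8(189), np.uint8(118), np.uint8(66)), (np.uint8(195), np.uint8(124), np.uint8(70)), (np.uint8(201), np
[... 3083 characters left out ...]
), (np.uint8(244), np.uint8(233), np.uint8(169)), (np.uint8(243), np.uint8(232), np.uint8(168)), (np.uint8(243), np.uint8(233), np.uint8(169)), (np.uint8(124), np.uint8(101), np.uint8(65)), (np.uint8(71), np.uint8(52), np.uint8(32)), (np.uint8(93), np.uint8(81), np.uint8(64)), (np.uint8(136), np.uint8(134), np.uint8(127)), (np.uint8(137), np.uint8(136), np.uint8(128)), (np.uint8(138), np.uint8(138), np.uint8(130)), (np.uint8(136), np.uint8(135), np.uint8(127)), (np.uint8(136), np.uint8(134), np.uint8(126)), (np.uint8(136), np.uint8(134), np.uint8(128)), (np.uint8(138), np.uint8(138), np.uint8(131)), (np.uint8(137), np.uint8(135), np.uint8(127)), (np.uint8(136), np.uint8(136), np.uint8(129))]
```

```bash
cat > meas.py <<'E'
from h import *
def lf(P):
    v=cv2.fitLine(P[:,:2].astype(np.float32),cv2.DIST_HUBER,0,1e-6,1e-6).ravel();return v[:2].astype(float),v[2:].astype(float)
def cross(a,b):
    t=np.linalg.solve(np.c_[a[0],-b[0]],b[1]-a[1]);return a[1]+a[0]*t[0]
def board(c,rows,cols,umax,vmin):
    a=c["color"].astype(float);w=(a[...,0]/(a[...,2]+1)>2.3)&(a[...,0]>45)
    w[:,umax:]=0;w[:vmin]=0
    r=np.array([(np.nonzero(w[v])[0].max()+.5,v) for v in rows]);t=np.array([(u,np.nonzero(w[:,u])[0].min()-.5) for u in cols])
    F=lf(ray(c,r,.033));S=lf(ray(c,t,.033))
    d=F[0]*np.sign(F[0][1]);s=S[0]*np.sign(S[0][0])
    yf,ys=np.arctan2(-d[0],d[1]),np.arctan2(s[1],s[0])
    yaw=(1.5*yf+ys)/2.5;ex=np.array([np.cos(yaw),np.sin(yaw)]);ey=np.array([-ex[1],ex[0]])
    print("yaw fence/stop",np.degrees([yf,ys]).round(2))
    return cross(F,S)-.022*ex-.022*ey,ex,ey
def lino(c,z=.039):
    a=c["color"].astype(int);m=((a.max(2)-a.min(2)<22)&(a.max(2)>55)&(a.max(2)<165)).astype(np.uint8)
    return m
E
python3 - <<'E'
from meas import *
import pickle
c=pickle.load(open("w2.pkl","rb"))
C,ex,ey=board(c,range(125,240,3),range(300,380,3),425,85)
print("corner",C,"yaw",np.degrees(np.arctan2(ex[1],ex[0])))
B=np.array([ex,ey]).T
loc=lambda P:((P[:,:2]-C)@B*1000).round(1)
m=lino(c);
L=lambda pts:lf(ray(c,np.array(pts),.039))
def run(v): 
    i=np.nonzero(m[v,270:390])[0]+270;return i.min()-.5,i.max()+.5
rows=range(145,238,3);l=L([(run(v)[0],v) for v in rows]);r=L([(run(v)[1],v) for v in rows])
t=L([(u,np.nonzero(m[125:200,u])[0].min()+124.5) for u in range(295,376,3)])
b=L([(u,np.nonzero(m[200:280,u])[0].max()+200.5) for u in list(range(294,299))+list(range(356,374))])
P=np.array([cross(l,t),cross(r,t),cross(r,b),cross(l,b)])
print("block local TL TR BR BL",loc(P).tolist(),np.linalg.norm(np.roll(P,-1,0)-P,axis=1).round(4)); print(P.round(4).tolist(),P.mean(0))
yy=[np.degrees(np.arctan2(-d[0]*np.sign(d[1]),abs(d[1]))) for d in (l[0],r[0])];print("block yaw l,r",yy)
np.savez("board.npz",C=C,ex=ex,ey=ey)
W=lambda x,y:C+ex*x/1e3+ey*y/1e3
print("mouth",W(-118,-155),"taper px",proj(c,[[*W(-131.2,-155),.033],[*W(-112.8,-45),.033]]))
E
```

```text
yaw fence/stop [-7.04 -6.71]
corner [0.71245776 0.25392765] yaw -6.90928911071399
block local TL TR BR BL [[-106.8, -20.1], [-3.7, -19.8], [-3.3, -166.5], [-106.2, -156.8]] [0.1032 0.1467 0.1034 0.1367]
[[0.604, 0.2469], [0.7065, 0.2348], [0.6891, 0.0891], [0.5881, 0.1111]] [0.64692599 0.17044454]
block yaw l,r [np.float64(-6.666023328666182), np.float64(-6.777860749938485)]
mouth [0.57666853 0.11424843] taper px [[265.05928681 247.97169193]
 [276.33184488 157.23848406]]
```

Emit:
play_rows --xyz '[[-40, 4, 0], [-85, 8, 0], [-130, 12, 20], [-130, 12, 60], [-130, 12, 100], [-130, 12, 140], [-130, 12, 170], [-130, 12, 185], [-130, 12, 188], [-130, 12, 188]]' --rot '[[0, 0, 0], [0, 0, 0], [0, 0, 0], [0, 0, 0], [0, 0, 0], [0, 0, 0], [0, 0, 0], [0, 0, 0], [0, 0, 0], [0, 0, 0]]' --grip '[0, 0, 0, 0, 0, 0, 0, 0, 0, 0]'

```text
time_s: 2.75
eef_pos: [0.6346, 0.0696, 0.0434]
eef_rot: [0.001, 0.743, 0.67, 0.001]
wrist_force: [-0.3, -0.4, 0.8]
opening: 0.0
grasp_force: 0.0
```

```bash
cat > st.py <<'E'
from meas import *
b=np.load("board.npz");C,ex,ey=b["C"],b["ex"],b["ey"]
o=readout.get_obs();T=tool(o);B=np.array([ex,ey]).T
print("t",round(o["time_s"],2),"pos",o["eef_pos"].round(4),"local mm",((T[:2,3]-C)@B*1e3).round(1),"toolx ang rel ey deg",round(np.degrees(np.arctan2(T[1,0],T[0,0])-np.arctan2(ey[1],ey[0])),2),"F local",(o["wrist_force"][:2]@B).round(1),o["wrist_force"][2].round(1),"open",o["opening"],"gf",o["grasp_force"],"tilt",T[:3,2].round(4))
E
python3 st.py; python3 -c "
from h import *
cv2.imwrite('pics/w3.png',snap('wrist')['color'][...,::-1])"
```

```text
t 2.75 pos [0.6346 0.0696 0.0434] local mm [ -55.2 -192.4] toolx ang rel ey deg 0.97 F local [-0.2 -0.4] 0.8 open 0.00012944382115699508 gf 0.0 tilt [ 1.7e-03 -1.0e-04 -1.0e+00]
```

View pics/w3.png

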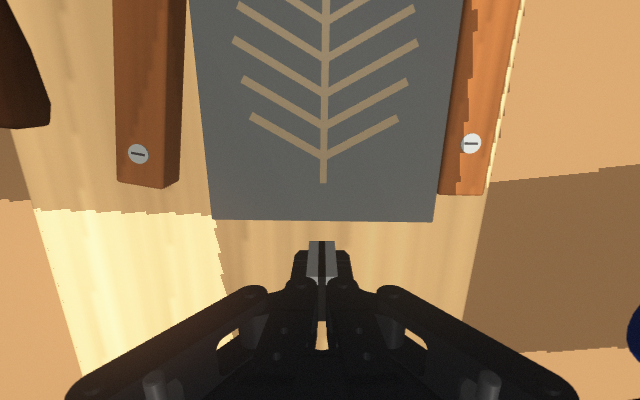

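The fingers stand centred in front of the block's near edge (row 220, columns 212-435), clear of both fences.

Emit:
play_rows --xyz '[[4, 0, 0], [8, 0, 0], [11, 0, 0], [14, 0, 0], [17, 0, 0], [20, 0, 0], [23, 0, 0], [25, 0, 0], [27, 0, 0], [28, 0, 0]]' --rot '[[0, 0, 0.01], [0, 0, 0.014], [0, 0, 0.014], [0, 0, 0.014], [0, 0, 0.014], [0, 0, 0.014], [0, 0, 0.014], [0, 0, 0.014], [0, 0, 0.014], [0, 0, 0.014]]' --grip '[0, 0, 0, 0, 0, 0, 0, 0, 0, 0]'

```text
time_s: 4.05
eef_pos: [0.6367, 0.0974, 0.0423]
eef_rot: [0.0, 0.748, 0.664, 0.0]
wrist_force: [0.8, -3.3, 1.3]
opening: 0.0
grasp_force: 1.1
```

```bash
python3 st.py
```

```text
t 4.05 pos [0.6367 0.0974 0.0423] local mm [ -56.3 -164.5] toolx ang rel ey deg 0.15 F local [ 1.2 -3.2] 1.3 open 1.050912469201541e-05 gf 1.0681709926575422 tilt [ 1.e-04 -1.e-04 -1.e+00]
```

Emit:
play_rows --xyz '[[0.7, 0, 0], [1.4, 0, 0], [2.1, 0, 0], [2.7, 0, 0], [3.2, 0, 0], [3.7, 0, 0], [4.1, 0, 0], [4.5, 0, 0], [4.5, 0, 0], [4.5, 0, 0]]' --rot '[[0, 0, 0], [0, 0, 0], [0, 0, 0], [0, 0, 0], [0, 0, 0], [0, 0, 0], [0, 0, 0], [0, 0, 0], [0, 0, 0], [0, 0, 0]]' --grip '[0, 0, 0, 0, 0, 0, 0, 0, 0, 0]'

```text
time_s: 5.3
eef_pos: [0.6373, 0.1018, 0.0423]
eef_rot: [0.0, 0.748, 0.664, 0.0]
wrist_force: [0.7, -1.5, 1.0]
opening: -0.002
grasp_force: 1.0
```

```bash
python3 st.py; python3 -c "
from h import *
cv2.imwrite('pics/w4.png',snap('wrist')['color'][...,::-1])"
```

```text
t 5.3 pos [0.6373 0.1018 0.0423] local mm [ -56.3 -160.1] toolx ang rel ey deg 0.15 F local [ 0.8 -1.4] 1.0 open -0.0019447774430530723 gf 0.9856642037630081 tilt [ 1.e-04  1.e-04 -1.e+00]
```

Emit:
play_rows --xyz '[[0.4, 0, 0], [0.7, 0, 0], [1.0, 0, 0], [1.2, 0, 0], [1.4, 0, 0], [1.6, 0, 0], [1.8, 0, 0], [2.0, 0, 0], [2.0, 0, 0], [2.0, 0, 0]]' --rot '[[0, 0, 0], [0, 0, 0], [0, 0, 0], [0, 0, 0], [0, 0, 0], [0, 0, 0], [0, 0, 0], [0, 0, 0], [0, 0, 0], [0, 0, 0]]' --grip '[0, 0, 0, 0, 0, 0, 0, 0, 0, 0]'

```text
time_s: 6.6
eef_pos: [0.6374, 0.1035, 0.0423]
eef_rot: [0.0, 0.748, 0.664, -0.0]
wrist_force: [-0.3, -5.5, 2.8]
opening: 0.0
grasp_force: 2.6
```

```bash
python3 st.py
```

```text
t 6.6 pos [0.6374 0.1035 0.0423] local mm [ -56.4 -158.4] toolx ang rel ey deg 0.14 F local [ 0.3 -5.5] 2.8 open 0.00048575318110081816 gf 2.572733201086521 tilt [-1.e-04 -4.e-04 -1.e+00]
```

Emit:
play_rows --xyz '[[0.2, 0, 0], [0.4, 0, 0], [0.6, 0, 0], [0.8, 0, 0], [0.8, 0, 0], [0.8, 0, 0], [0.8, 0, 0], [0.8, 0, 0], [0.8, 0, 0], [0.8, 0, 0]]' --rot '[[0, 0, 0], [0, 0, 0], [0, 0, 0], [0, 0, 0], [0, 0, 0], [0, 0, 0], [0, 0, 0], [0, 0, 0], [0, 0, 0], [0, 0, 0]]' --grip '[0, 0, 0, 0, 0, 0, 0, 0, 0, 0]'

```text
time_s: 7.85
eef_pos: [0.6374, 0.1035, 0.0423]
eef_rot: [0.0, 0.748, 0.664, -0.001]
wrist_force: [-1.1, -7.4, 3.0]
opening: 0.0
grasp_force: 4.0
```

```bash
python3 st.py
```

```text
t 7.85 pos [0.6374 0.1035 0.0423] local mm [ -56.4 -158.3] toolx ang rel ey deg 0.14 F local [-0.2 -7.5] 3.0 open 0.00034862232396228434 gf 3.9735351875424385 tilt [-5.0e-04 -1.4e-03 -1.0e+00]
```

Emit:
play_rows --xyz '[[-6, 0, 0], [-12, 0, -5], [-15, 0, -30], [-15, 0, -70], [-15, 0, -110], [-15, 0, -150], [-15, 0, -180], [-15, 0, -188], [-15, 0, -188], [-15, 0, -188]]' --rot '[[0, 0, 0], [0, 0, 0], [0, 0, 0], [0, 0, 0], [0, 0, 0], [0, 0, 0], [0, 0, 0], [0, 0, 0], [0, 0, 0], [0, 0, 0]]' --grip '[0, 0, 0, 0, 0, 0, 0, 0, 0, 0]'

```text
time_s: 9.1
eef_pos: [0.6348, 0.0897, 0.2282]
eef_rot: [-0.001, 0.748, 0.664, -0.001]
wrist_force: [0.5, -0.9, -0.8]
opening: -0.004
grasp_force: 0.0
```

```bash
python3 st.py; python3 - <<'E'
from meas import *
import pickle
c=snap("wrist");pickle.dump(c,open("w5.pkl","wb"));cv2.imwrite('pics/w5.png',c['color'][...,::-1])
E
```

```text
t 9.1 pos [0.6348 0.0897 0.2282] local mm [ -57.4 -172.3] toolx ang rel ey deg 0.15 F local [ 0.6 -0.8] -0.8 open -0.004119944464298013 gf 0.0 tilt [-3.3e-03  3.0e-04 -1.0e+00]
```

View pics/w5.png

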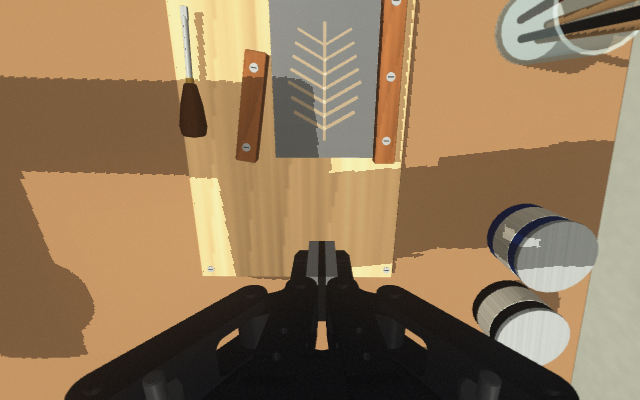

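The block now sits on the end-stop side. Its near edge is at row 157 (columns 275-376), and the mouth is clear next to the tapered fence's end at (247,160).

Emit:
play_rows --xyz '[[-30, 2, 0], [-75, 4, 0], [-125, 6, 0], [-175, 9, 0], [-225, 12, 0], [-275, 15, 0], [-320, 18, 0], [-360, 20, 0], [-385, 21, 0], [-390, 21, 0]]' --rot '[[0, 0, 0], [0, 0, 0], [0, 0, 0], [0, 0, 0], [0, 0, 0], [0, 0, 0], [0, 0, 0], [0, 0, 0], [0, 0, 0], [0, 0, 0]]' --grip '[0.65, 0.65, 0.65, 0.65, 0.65, 0.65, 0.65, 0.65, 0.65, 0.65]'

```text
time_s: 10.4
eef_pos: [0.6102, -0.3011, 0.2292]
eef_rot: [-0.001, 0.748, 0.664, -0.0]
wrist_force: [0.6, -0.4, -1.1]
opening: 0.65
grasp_force: 0.0
```

```bash
python3 st.py; python3 - <<'E'
from meas import *
import pickle
c=snap("wrist");pickle.dump(c,open("w6.pkl","wb"));cv2.imwrite('pics/w6.png',c['color'][...,::-1])
E
```

```text
t 10.4 pos [ 0.6102 -0.3011  0.2292] local mm [ -34.7 -563.3] toolx ang rel ey deg 0.05 F local [ 0.6 -0.3] -1.1 open 0.6504503749272798 gf 0.0 tilt [-0.0012  0.0011 -1.    ]
```

View pics/w6.png

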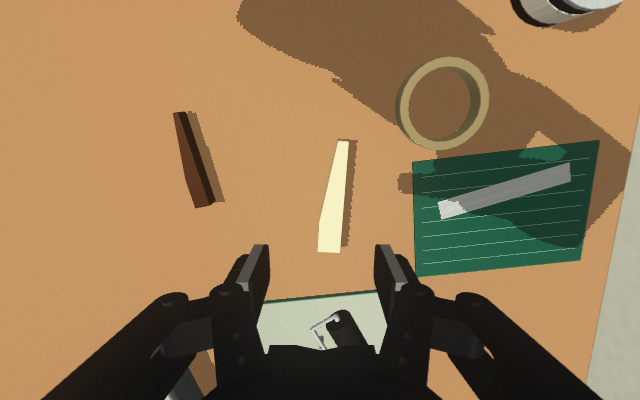

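The beech wedge lies at columns 318-350, rows 140-252. Its thin end is at the top (+y), its straight face on the right, and nothing stands in the way of a grasp at the thick end (329,238).

```bash
cat > wedge.py <<'E'
from meas import *
def wedge(c,z,box):
    u0,u1,v0,v1=box;a=c["color"].astype(int)
    m=np.zeros(a.shape[:2],np.uint8);m[v0:v1,u0:u1]=((a[...,0]>215)&(a[...,1]>205)&(a[...,2]>150))[v0:v1,u0:u1]
    k=max(cv2.findContours(m,cv2.RETR_EXTERNAL,cv2.CHAIN_APPROX_NONE)[0],key=cv2.contourArea)
    x,y,w,h=cv2.boundingRect(k);rows=range(y+6,y+h-6)
    r=ray(c,np.array([(np.nonzero(m[v])[0].max()+.5,v) for v in rows]),z)
    F=lf(r);d=F[0]*np.sign(F[0][1]);n=np.array([d[1],-d[0]])
    P=ray(c,k[:,0],z)[:,:2];s=(P-F[1])@d;t=(P-F[1])@n
    print("len",np.ptp(s),"width thick",np.ptp(t[s<s.min()+.035]),"bbox",(x,y,w,h))
    nose=F[1]+d*(s.max()+.0004);tail=F[1]+d*(s.min()-.0004)
    mid=(nose+tail)/2
    g=mid-d*.05-n*.0143
    return g,mid+d*.07,np.degrees(np.arctan2(-d[0],d[1])),d,n
E
python3 - <<'E'
from wedge import *
import pickle
c=pickle.load(open("w6.pkl","rb"))
g,nose,yaw,d,n=wedge(c,.02,(300,370,120,270));print("grip",g,"nose",nose,"yaw",yaw)
T=tool(readout.get_obs());D=np.r_[g,.0]-T[:3,3];print("tool-frame mm to grip",(T[:3,:3].T@D*1e3).round(1),"tool yaw",np.degrees(np.arctan2(-T[0,0],T[1,0])))
# block in w5
c=pickle.load(open("w5.pkl","rb"));b=np.load("board.npz");m=lino(c)
p=ray(c,[(u,np.nonzero(m[130:180,u])[0].max()+130.5) for u in range(280,372,6)],.039)[:,:2]
print("block near edge local",((p-b["C"])@np.array([b["ex"],b["ey"]]).T*1e3).round(1)[::3].tolist())
r=[np.nonzero(m[v,255:390])[0]+255 for v in range(20,150,20)]
for s,f in ((-.5,np.min),(.5,np.max)):
  p=ray(c,[(f(i)+s,v) for i,v in zip(r,range(20,150,20))],.039)[:,:2];print(((p-b["C"])@np.array([b["ex"],b["ey"]]).T*1e3).round(1).tolist())
E
```

```text
len 0.13865762555344793 width thick 0.028002658140385585 bbox (318, 141, 31, 112)
grip [ 0.61019567 -0.37993388] nose [ 0.6449039  -0.26417625] yaw -9.894892190700828
tool-frame mm to grip [-79.    9.5 229.4] tool yaw -6.820644739427749
block near edge local [[-102.1, -146.4], [-82.8, -146.4], [-63.6, -146.3], [-44.4, -146.3], [-25.1, -146.2], [-5.9, -147.2]]
[[-106.8, -18.3], [-106.7, -35.0], [-106.6, -52.4], [-106.4, -70.5], [-106.3, -89.2], [-106.2, -108.8], [-107.1, -129.1]]
[[-3.8, -18.0], [-3.7, -34.8], [-3.6, -52.2], [-3.5, -70.2], [-4.4, -89.0], [-3.3, -108.5], [12.6, -128.7]]
```

Emit:
play_rows --xyz '[[-40, 5, 10], [-79, 9.5, 30], [-79, 9.5, 60], [-79, 9.5, 95], [-79, 9.5, 130], [-79, 9.5, 160], [-79, 9.5, 185], [-79, 9.5, 195], [-79, 9.5, 195], [-79, 9.5, 195]]' --rot '[[0, 0, 0.03], [0, 0, 0.054], [0, 0, 0.054], [0, 0, 0.054], [0, 0, 0.054], [0, 0, 0.054], [0, 0, 0.054], [0, 0, 0.054], [0, 0, 0.054], [0, 0, 0.054]]' --grip '[0.65, 0.65, 0.65, 0.65, 0.65, 0.65, 0.65, 0.65, 0.65, 0.65]'

```text
time_s: 11.7
eef_pos: [0.6118, -0.3803, 0.0369]
eef_rot: [0.001, 0.765, 0.644, 0.0]
wrist_force: [-0.6, -0.4, 0.4]
opening: 0.653
grasp_force: 0.0
```

```bash
python3 st.py; python3 - <<'E'
from wedge import *
print(ctrl.tips_ahead)
c=snap("wrist");cv2.imwrite('pics/w7.png',c['color'][...,::-1])
E
```

```text
t 11.7 pos [ 0.6118 -0.3803  0.0369] local mm [ -23.7 -641.7] toolx ang rel ey deg -2.94 F local [-0.5 -0.5] 0.4 open 0.652607503516163 gf 0.0 tilt [ 0.0019 -0.0016 -1.    ]
0.019
```

View pics/w7.png

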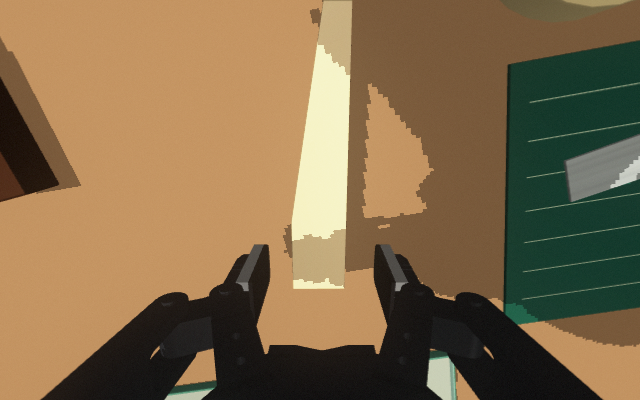

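The thick end (columns 293-345, rows 225-289) lies centred between the open pads, and its straight face is parallel to them.

Emit:
play_rows --xyz '[[0, 0, 5], [0, 0, 10], [0, 0, 14], [0, 0, 14], [0, 0, 14], [0, 0, 14], [0, 0, 14], [0, 0, 14], [0, 0, 14], [0, 0, 14]]' --rot '[[0, 0, 0], [0, 0, 0], [0, 0, 0], [0, 0, 0], [0, 0, 0], [0, 0, 0], [0, 0, 0], [0, 0, 0], [0, 0, 0], [0, 0, 0]]' --grip '[0.65, 0.65, 0.65, 0.5, 0.42, 0.3, 0.2, 0.2, 0.2, 0.2]'

```text
time_s: 13.0
eef_pos: [0.6111, -0.3799, 0.0217]
eef_rot: [0.0, 0.765, 0.644, 0.0]
wrist_force: [-0.3, 0.7, 2.9]
opening: 0.32
grasp_force: 60.4
```

```bash
python3 st.py
```

```text
t 13.0 pos [ 0.6111 -0.3799  0.0217] local mm [ -24.4 -641.4] toolx ang rel ey deg -2.95 F local [-0.4  0.7] 2.9 open 0.31953664918287494 gf 60.37132501602173 tilt [ 6.e-04 -5.e-04 -1.e+00]
```

Emit:
play_rows --xyz '[[0, 0, -25], [0, 0, -60], [30, -11, -75], [80, -29, -75], [135, -49, -75], [190, -68, -75], [240, -86, -75], [285, -103, -75], [318, -115, -75], [331, -119, -75]]' --rot '[[0, 0, 0], [0, 0, 0], [0, 0, -0.01], [0, 0, -0.02], [0, 0, -0.03], [0, 0, -0.04], [0, 0, -0.0515], [0, 0, -0.0515], [0, 0, -0.0515], [0, 0, -0.0515]]' --grip '[0.2, 0.2, 0.2, 0.2, 0.2, 0.2, 0.2, 0.2, 0.2, 0.2]'

```text
time_s: 14.25
eef_pos: [0.55, -0.0314, 0.0974]
eef_rot: [0.0, 0.748, 0.664, 0.0]
wrist_force: [-0.0, -0.6, -0.4]
opening: 0.321
grasp_force: 60.0
```

```bash
python3 st.py; python3 - <<'E'
from wedge import *
import pickle
c=snap("wrist");cv2.imwrite('pics/w8.png',c['color'][...,::-1]);pickle.dump(c,open("w8.pkl","wb"))
E
```

```text
t 14.25 pos [ 0.55   -0.0314  0.0974] local mm [-127.  -302.8] toolx ang rel ey deg 0.13 F local [ 0.  -0.6] -0.4 open 0.32099009050787164 gf 59.96842682361603 tilt [ 7.e-04 -1.e-04 -1.e+00]
```

View pics/w8.png

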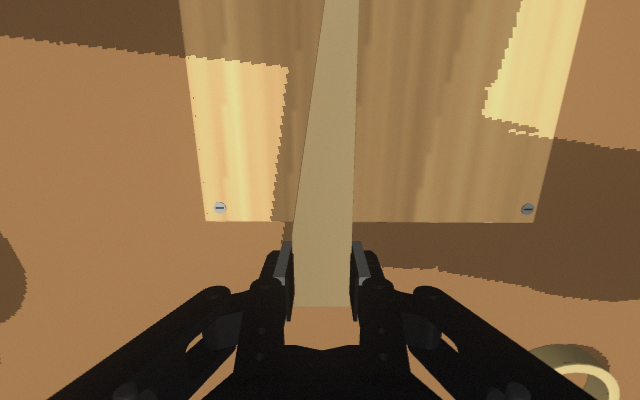

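The wedge is held straight over the board's near edge (row 221). Its straight face runs from (352,240) to (358,0), and the nose is out of view above.

```bash
python3 - <<'E'
from wedge import *
import pickle
c=pickle.load(open("w8.pkl","rb"));b=np.load("board.npz");C=b["C"];B=np.array([b["ex"],b["ey"]]).T
loc=lambda p:((p[:,:2]-C)@B*1e3).round(1).tolist()
g=cv2.cvtColor(c["color"],cv2.COLOR_RGB2GRAY).astype(float);a=c["color"].astype(float)
# straight face of wedge: strongest horizontal gradient near cols 345-365
q=[]
for v in range(5,235,10):
    w=cv2.GaussianBlur(a[v-2:v+3],(3,3),0).mean(0);d=np.abs(np.diff(w[342:368],axis=0)).sum(1);q.append((342+d.argmax()+.5,v))
P=ray(c,q,.0957);F=lf(P);d=F[0]*np.sign(F[0][1])
print("straight face yaw",np.degrees(np.arctan2(-d[0],d[1])),"local",loc(P[::6]))
print("board near edge",loc(ray(c,[(205,221),(290,221.5),(533,222)],.015)))
E
```

```text
straight face yaw -6.651426779814247 local [[-113.5, -189.9], [-113.4, -210.2], [-113.4, -232.9], [-113.3, -258.6]]
board near edge [[-214.4, -308.1], [-150.4, -308.4], [33.2, -308.5]]
```

Emit:
play_rows --xyz '[[0, 0, 15], [0, 0, 30], [0, 0, 42], [0, 0, 52], [0, 0, 57], [0, 0, 59.5], [0, 0, 60], [4, 0, 60], [10, 0, 60], [15, 0, 60]]' --rot '[[0, 0, 0], [0, 0, 0], [0, 0, 0], [0, 0, 0], [0, 0, 0], [0, 0, 0], [0, 0, 0], [0, 0, 0], [0, 0, 0], [0, 0, 0]]' --grip '[0.2, 0.2, 0.2, 0.2, 0.2, 0.2, 0.2, 0.2, 0.2, 0.2]'

```text
time_s: 15.55
eef_pos: [0.5525, -0.018, 0.0367]
eef_rot: [0.0, 0.748, 0.663, 0.0]
wrist_force: [0.0, -1.2, 1.5]
opening: 0.319
grasp_force: 60.3
```

```bash
python3 -c "
import numpy as np
b=np.load('board.npz');np.savez('board.npz',C=b['C']+.0017*b['ey']-.0006*b['ex'],ex=b['ex'],ey=b['ey'])"; python3 st.py
```

```text
t 15.55 pos [ 0.5525 -0.018   0.0367] local mm [-125.5 -290.9] toolx ang rel ey deg 0.02 F local [ 0.2 -1.2] 1.5 open 0.31903001627508165 gf 60.27113199234009 tilt [ 8.e-04 -4.e-04 -1.e+00]
```

Emit:
play_rows --xyz '[[4, 0, 0], [10, 0.2, 0], [16, 0.3, 0], [22, 0.5, 0], [28, 0.6, 0], [34, 0.7, 0], [40, 0.9, 0], [45, 1, 0], [49, 1.2, 0], [50, 1.2, 0]]' --rot '[[0, 0, 0], [0, 0, 0], [0, 0, 0], [0, 0, 0], [0, 0, 0], [0, 0, 0], [0, 0, 0], [0, 0, 0], [0, 0, 0], [0, 0, 0]]' --grip '[0.2, 0.2, 0.2, 0.2, 0.2, 0.2, 0.2, 0.2, 0.2, 0.2]'

```text
time_s: 16.8
eef_pos: [0.5597, 0.0314, 0.0367]
eef_rot: [0.0, 0.748, 0.663, 0.0]
wrist_force: [-0.8, -3.6, 5.7]
opening: 0.322
grasp_force: 60.7
```

```bash
python3 st.py; python3 - <<'E'
from wedge import *
import pickle
c=snap("wrist");t=snap("top");s=snap("scene")
f=lambda i:cv2.resize(i,(400,300),interpolation=cv2.INTER_CUBIC)
w=cv2.resize(c["color"],(480,300))
cr=cv2.resize(s["color"][150:270,310:470],(320,300)[::1],interpolation=cv2.INTER_CUBIC)
cv2.imwrite('pics/w9.png',np.hstack([w,cr])[...,::-1]);pickle.dump((c,t,s),open("w9.pkl","wb"))
E
```

```text
t 16.8 pos [0.5597 0.0314 0.0367] local mm [-124.3 -241. ] toolx ang rel ey deg 0.03 F local [-0.3 -3.6] 5.7 open 0.32186977316956156 gf 60.73710322380066 tilt [ 6.e-04 -4.e-04 -1.e+00]
```

View pics/w9.png

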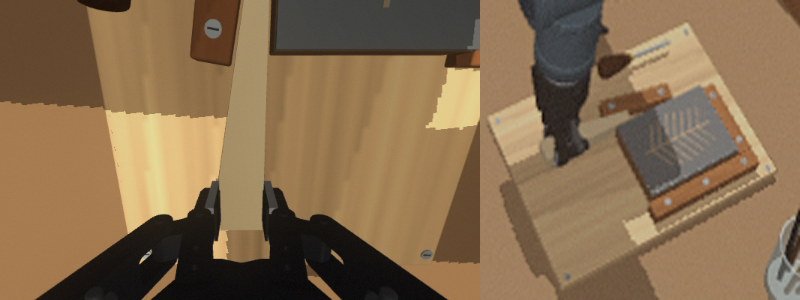

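The wedge's thin part is in the mouth between the tapered fence (212,30) and the block (edge at column 270), with clearance on both sides.

Emit:
play_rows --xyz '[[3, 0.1, -0.2], [7, 0.2, -0.3], [11, 0.4, -0.3], [14, 0.5, -0.3], [17, 0.6, -0.3], [20, 0.7, -0.3], [22, 0.8, -0.3], [24, 0.9, -0.3], [25, 1, -0.3], [25, 1, -0.3]]' --rot '[[0, 0, 0], [0, 0, 0], [0, 0, 0], [0, 0, 0], [0, 0, 0], [0, 0, 0], [0, 0, 0], [0, 0, 0], [0, 0, 0], [0, 0, 0]]' --grip '[0.2, 0.2, 0.2, 0.2, 0.2, 0.2, 0.2, 0.2, 0.2, 0.2]'

```text
time_s: 18.2
eef_pos: [0.5639, 0.0558, 0.0367]
eef_rot: [0.0, 0.749, 0.663, 0.001]
wrist_force: [4.4, -3.9, 2.3]
opening: 0.318
grasp_force: 60.3
```

```bash
python3 st.py
```

```text
t 18.2 pos [0.5639 0.0558 0.0367] local mm [-123.  -216.2] toolx ang rel ey deg -0.03 F local [ 4.8 -3.3] 2.3 open 0.3183140086366336 gf 60.287954807281494 tilt [ 0.0014 -0.     -1.    ]
```

Emit:
play_rows --xyz '[[0, 0.6, 0], [2, 0.9, 0], [4, 1.2, 0], [6, 1.6, 0], [8, 1.9, 0], [10, 2.2, 0], [12, 2.6, 0], [13, 2.8, 0], [14, 2.9, 0], [14, 2.9, 0]]' --rot '[[0, 0, 0], [0, 0, 0], [0, 0, 0], [0, 0, 0], [0, 0, 0], [0, 0, 0], [0, 0, 0], [0, 0, 0], [0, 0, 0], [0, 0, 0]]' --grip '[0.2, 0.2, 0.2, 0.2, 0.2, 0.2, 0.2, 0.2, 0.2, 0.2]'

```text
time_s: 19.45
eef_pos: [0.5679, 0.0688, 0.0367]
eef_rot: [0.0, 0.748, 0.663, -0.0]
wrist_force: [1.0, -7.9, 3.8]
opening: 0.316
grasp_force: 60.5
```

```bash
python3 st.py
```

```text
t 19.45 pos [0.5679 0.0688 0.0367] local mm [-120.6 -202.9] toolx ang rel ey deg 0.0 F local [ 1.9 -7.7] 3.8 open 0.31556616038408253 gf 60.49213707447052 tilt [ 0.     -0.0011 -1.    ]
```

Emit:
play_rows --xyz '[[1, 0.1, 0], [2, 0.3, 0], [3, 0.5, 0], [4, 0.6, 0], [5, 0.8, 0], [6, 0.9, 0], [7, 1.1, 0], [8, 1.3, 0], [8, 1.3, 0], [8, 1.3, 0]]' --rot '[[0, 0, 0], [0, 0, 0], [0, 0, 0], [0, 0, 0], [0, 0, 0], [0, 0, 0], [0, 0, 0], [0, 0, 0], [0, 0, 0], [0, 0, 0]]' --grip '[0.2, 0.2, 0.2, 0.2, 0.2, 0.2, 0.2, 0.2, 0.2, 0.2]'

```text
time_s: 20.7
eef_pos: [0.5702, 0.0765, 0.0367]
eef_rot: [0.0, 0.748, 0.663, -0.0]
wrist_force: [1.3, -6.4, 3.7]
opening: 0.316
grasp_force: 60.5
```

```bash
python3 st.py
```

```text
t 20.7 pos [0.5702 0.0765 0.0367] local mm [-119.3 -195. ] toolx ang rel ey deg 0.0 F local [ 2.  -6.2] 3.7 open 0.3159492039904105 gf 60.543617606163025 tilt [ 0.     -0.0012 -1.    ]
```

Emit:
play_rows --xyz '[[0.6, 0.1, 0], [1.2, 0.2, 0], [1.8, 0.3, 0], [2.4, 0.4, 0], [3, 0.5, 0], [3.5, 0.6, 0], [4, 0.7, 0], [4, 0.7, 0], [4, 0.7, 0], [4, 0.7, 0]]' --rot '[[0, 0, 0], [0, 0, 0], [0, 0, 0], [0, 0, 0], [0, 0, 0], [0, 0, 0], [0, 0, 0], [0, 0, 0], [0, 0, 0], [0, 0, 0]]' --grip '[0.2, 0.2, 0.2, 0.2, 0.2, 0.2, 0.2, 0.2, 0.2, 0.2]'

```text
time_s: 21.95
eef_pos: [0.5711, 0.0798, 0.0367]
eef_rot: [0.001, 0.748, 0.663, -0.001]
wrist_force: [-0.5, -10.4, 5.3]
opening: 0.319
grasp_force: 60.7
```

```bash
python3 st.py
```

```text
t 21.95 pos [0.5711 0.0798 0.0367] local mm [-118.8 -191.6] toolx ang rel ey deg -0.0 F local [  0.7 -10.4] 5.3 open 0.3191528675349741 gf 60.72320222854614 tilt [-7.e-04 -2.e-03 -1.e+00]
```

Emit:
play_rows --xyz '[[0.2, 0, 0], [0.4, 0.1, 0], [0.6, 0.1, 0], [0.8, 0.1, 0], [0.8, 0.1, 0], [0.8, 0.1, 0], [0.8, 0.1, 0], [0.8, 0.1, 0], [0.8, 0.1, 0], [0.8, 0.1, 0]]' --rot '[[0, 0, 0], [0, 0, 0], [0, 0, 0], [0, 0, 0], [0, 0, 0], [0, 0, 0], [0, 0, 0], [0, 0, 0], [0, 0, 0], [0, 0, 0]]' --grip '[0.2, 0.2, 0.2, 0.2, 0.2, 0.2, 0.2, 0.2, 0.2, 0.2]'

```text
time_s: 23.2
eef_pos: [0.5711, 0.08, 0.0367]
eef_rot: [0.001, 0.749, 0.663, -0.001]
wrist_force: [-1.4, -13.5, 5.8]
opening: 0.32
grasp_force: 60.8
```

```bash
python3 st.py; python3 - <<'E'
from wedge import *
import pickle
c=snap("wrist");t=snap("top");s=snap("scene")
cr=cv2.resize(s["color"][170:250,360:460],(400,320),interpolation=cv2.INTER_CUBIC)
ct=cv2.resize(t["color"][140:204,200:280],(400,320),interpolation=cv2.INTER_CUBIC)
cv2.imwrite('pics/w10.png',np.hstack([cr,ct])[...,::-1]);pickle.dump((c,t,s),open("w10.pkl","wb"))
b=np.load("board.npz");C=b["C"];B=np.array([b["ex"],b["ey"]]).T
m=lino(c);print("cols/rows lino",np.nonzero(m[0:120].any(0))[0][[0,-1]])
p=ray(c,[(u,np.nonzero(m[0:150,u])[0].max()+.5) for u in range(370,440,10)],.039)[:,:2];print("near edge",((p-C)@B*1e3).round(1).tolist())
E
```

```text
t 23.2 pos [0.5711 0.08   0.0367] local mm [-118.8 -191.4] toolx ang rel ey deg -0.01 F local [  0.3 -13.6] 5.8 open 0.3203629098765469 gf 60.83346962928772 tilt [-0.0012 -0.0028 -1.    ]
cols/rows lino [358 639]
near edge [[-98.8, -131.1], [-94.7, -131.1], [-90.6, -131.1], [-86.5, -131.1], [-82.4, -131.1], [-78.3, -131.1], [-74.2, -131.1]]
```

View pics/w10.png

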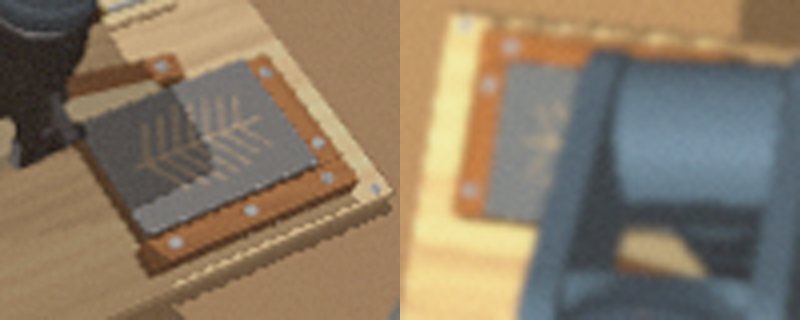

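The scene crop shows the block tight in the corner of back fence and end stop. In the top crop it touches the end stop at about (500,130).

```bash
python3 - <<'E'
from wedge import *
import pickle
c,t,s=pickle.load(open("w10.pkl","rb"))
b=np.load("board.npz");C=b["C"];B=np.array([b["ex"],b["ey"]]).T
loc=lambda p:((p[:,:2]-C)@B*1e3).round(1).tolist()
m=lino(c);us=range(375,560,25)
print("near edge",loc(ray(c,[(u,np.nonzero(m[0:230,u])[0].max()+.5) for u in us],.039)))
for v in (5,30,60,90):
    i=np.nonzero(m[v,340:])[0]+340;print(v,loc(ray(c,[(i[0]-.5,v),(i[-1]+.5,v)],.039)))
m=lino(s)[165:245,365:450];k=max(cv2.findContours(m,0,1)[0],key=cv2.contourArea)
k=cv2.convexHull(k);q=cv2.approxPolyDP(k,4,True)[:,0]+[365,165];print("scene lino corners",q.tolist(),loc(ray(s,q,.039)))
E
python3 st.py
```

```text
near edge [[-95.8, -148.5], [-85.1, -148.5], [-74.4, -148.5], [-63.7, -148.5], [-53.0, -148.5], [-42.3, -148.5], [-31.6, -148.5], [-20.8, -148.5]]
5 [[-104.1, -79.8], [-5.2, -79.7]]
30 [[-104.1, -87.7], [-2.6, -87.6]]
60 [[-104.4, -97.6], [-0.8, -97.6]]
90 [[-104.4, -108.2], [-0.8, -108.2]]
scene lino corners [[420, 185], [438, 211], [396, 228], [380, 201]] [[-100.6, -5.1], [1.3, -8.3], [-1.5, -149.8], [-101.0, -145.2]]
t 23.35 pos [0.5711 0.08   0.0367] local mm [-118.8 -191.4] toolx ang rel ey deg -0.01 F local [ -0.3 -13. ] 6.3 open 0.320564677891518 gf 60.83338379859924 tilt [-0.0012 -0.0028 -1.    ]
```

```bash
python3 -c "
from bench import ctrl
print(ctrl.hand_in())"
```

```text
the job is handed in; nothing more can be done
None
```

I handed the job in at about 23 s. By the camera the block sits square and flush against the back fence and end stop, and the arm is still gripping the beech wedge and pressing it in with about 13 N.

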